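# Exercise the generator choke before opening

### The job

Before the food truck opens, check that the generator's choke is not stuck: on the low grey control box on the counter, pull the choke knob (the thicker of its two round black pull knobs) straight up until it clicks into its out position, then push it back down fully home and let go. Leave the slim pull knob and the turning selector as they are.

Things in the scene. Friction and masses are not known exactly. Their poses are not given: they have to be found in the camera images.
- choke (a joint): Height of the choke knob on its vertical stem, m: 0 = fully home (down), 0.020 = fully out. An over-centre detent spring drives it to one end and holds it there: about 6 N upward starts it from home, let go above 0.014 it snaps out and stays out by itself, about 5 N downward starts it back, let go below 0.009 it snaps home.
- choke_grip (a point): Choke knob: black, round, upright, 36 mm in diameter, side 24 mm tall, low dome 4.5 mm above, on a vertical steel stem. The point is on the stem axis at half the side's height, 30 mm above the box top when home; it rises with the knob. z up, y along the row of three controls, x across it. Under the knob a 28 mm wide collar reaches 12 mm above the box top.
- vent_top (a point): Leave alone: top centre of the slim vent pull knob, black, 18 mm in diameter, 30 mm tall, on a thin stem; the top is 46 mm above the box top. The control box is fixed, grey, 170 mm (across the row) x 360 mm (along it), its flat top 60 mm above the counter, with three black controls 105 mm apart along its middle, in any order. Loose things under 115 mm tall stand around it.
- selector_end (a point): Leave alone: the selector, a black rotary knob 44 mm in diameter with an upright grip bar 14 mm thick across it, 44 mm high over the box top. The point is at one end of the bar, 20 mm from the vertical turning axis and 26 mm above the box top.

How it is judged:
By the outcome, as a careful person would: the job done as asked, in the order asked, and still so for the second after the job is handed in, with the robot touching nothing.
It also fails if it takes over 29 s, if anything falls off the work surface, if the arm or the gripper's body presses on something with over 40 N, if the wrist force passes 120 N, or if a joint passes its speed limit or range.

### The arm

A 7-joint arm with a two-finger parallel gripper is mounted at the origin on the work surface. World frame = base frame: x ahead of the robot, y to its left, z up, the work surface at z = 0. Lengths are in m, angles in rad, forces in N, time in s.
With the tool pointing down it reaches from about 0.35 to 0.9 m from the base axis. Payload 8.1 kg.
Tool frame: the origin (TCP) lies between the finger pads; the fingertips stand 25 mm ahead of it and the grasp point (between the pads) lies 6 mm ahead of it; z points along the fingers, y is the direction in which the jaws open and shut (so a half turn about z gives the same grasp; the last joint's range is limited). The gripper opens to 92 mm and grips with 3 to 60 N. Pads are 19 mm wide; open, the fingers measure 130 mm over their backs; the gripper's body (75 mm by 190 mm) begins 47 mm behind the grasp point.
Start: joints at [1.182, 0.434, 0.025, 1.573, -0.012, 1.134, -0.075], TCP at [0.176, -0.6, 0.252] pointing down, gripper open.
Joint ranges: [-2.62, 2.62], [-0.44, 2.09], [-1.27, 1.32], [0.08, 2.57], [-1.32, 4.46], [0.12, 2], [-2.74, 2.74]. Speed limits (rad/s): [2.22, 2.22, 3.01, 3.01, 3.14, 3.14, 3.14].

### API

Orientations are given as a rotation vector (axis times angle).
In Python, from cell import * gives the robot as it stands.
- The arm moves only by the shell command python3 -m jog 'ROWS' [FORCE]. ROWS is JSON, one flat list of numbers, 5 for each row, row after row: the finger opening in mm, from 0 to 91.8, then the shift along the tool's x, y, z in units of 40 mm (1.0 is 40 mm), then the turn about the tool's z in units of 6 degrees (1.0 is 6 degrees). A call has 1 to 20 rows; each row shifts and turns the pose as measured when the row begins, along the tool's axes as they then stand; what a row does not reach is not made up. A row lasts 1/12 s, in which the tool goes at most 41.7 mm and 7.16 degrees, less where a joint would pass 70% of its speed; a pose out of reach is approached as far as the arm can. A call is refused whole if a number of a shift passes 1 or a number of a turn 1, either way. A call with a gripper value outside its range is refused whole. The fingers move at their own pace and stop on an object; FORCE is the grip in N (left out, the last holds). Time passes only in rows, so rows that do not move let the fingers close. It gives the time, the measured TCP pose, the force and the opening at its end, in the units of the state.
- observe(): the state, without advancing time (a new reading comes with each control period).
- get_image(name): name is "scene" or "top" or "wrist"; returns the picture (400x640x3 uint8, red, green, blue); there is no depth.
- camera_params(name): a dict with "intrinsics" (3x3 intrinsics, pixels), "xyz" and "orientation" of the camera in the world. Camera axes: x right, y down, z forward; pixel columns grow to the right and rows downward; lengths in m; the calibration is good to about 2 mm. A picture is of the moment at which its call begins: read the wrist's pose just before it. camera_params takes no time and is no camera call; for the wrist camera it gives the pose at the moment of the call.
- sign_off(): hands the job in, once; it reports no verdict.
The state is a dict: "clock": time; "joints": joint angles; "dq": joint speeds; "joint_efforts": joint torques, N m; "position": TCP position; "ee_rot": TCP orientation; "force": force on the tool from outside, world axes, zero at the start; "ft_torque": the same for the moment, N m; "width": opening from 0.0 (shut) to 1.0 (fully open).
Only numpy, scipy, OpenCV 4.12 (cv2) and the standard library are available. Lean on these libraries where they do the work, as an engineer would, in place of code of your own. Each camera call takes 0.05 s, during which the arm holds its last target. There are 200 camera calls.

## Working session

There is one attempt and no reset: what is moved stays moved. The work goes in short steps, Python scripts to look and compute and a shell command to move; the robot and the scene stay as the last step left them, time stands still between calls to the robot, and variables do not carry over. Pictures are saved under pics/ and viewed, about 8 in all and at most 12, crops included, and the job is handed in when it is done.

```bash
mkdir -p pics; python3 - <<'E'
from cell import *
import cv2
for n in("top","scene"):
    cv2.imwrite(f"pics/{n}0.png",cv2.cvtColor(get_image(n),cv2.COLOR_RGB2BGR))
    print(n,camera_params(n))
print(observe())
E
```

```text
top {'intrinsics': array([[374.7541899 ,   0.        , 320.37530171],
       [  0.        , 374.7541899 , 195.33756218],
       [  0.        ,   0.        ,   1.        ]]), 'xyz': array([0.49890469, 0.03169721, 0.77708799]), 'orientation': array([-2.156804  ,  2.18326692, -0.10996532])}
scene {'intrinsics': array([[403.65898357,   0.        , 324.4751847 ],
       [  0.        , 403.65898357, 200.22945224],
       [  0.        ,   0.        ,   1.        ]]), 'xyz': array([ 0.89355457, -0.40525624,  0.54007562]), 'orientation': array([-2.09620316, -0.66893006,  0.32757494])}
{'clock': 0.1, 'joints': array([ 1.18243716,  0.43513764,  0.02498372,  1.57399575, -0.01158858,
        1.13400466, -0.07509778]), 'dq': array([ 1.67900316e-03, -3.85014847e-03, -9.28699373e-05, -2.03040894e-03,
        3.83308647e-04, -6.03624853e-04, -3.14966083e-04]), 'joint_efforts': array([ 2.89315838e-03, -6.69133615e+01,  9.87973586e-01, -3.15153837e+01,
       -6.04960020e-02,  3.73047078e-02,  1.51568438e-04]), 'position': array([ 0.1760037 , -0.59926843,  0.25103729]), 'ee_rot': array([-3.10825080e+00, -4.47039246e-01,  5.31983075e-04]), 'force': array([-0.05253828, -0.16582205, -0.36177093]), 'ft_torque': array([-0.02532453, -0.02156512,  0.0005188 ]), 'width': 1.0026279032774736}
```

View pics/top0.png

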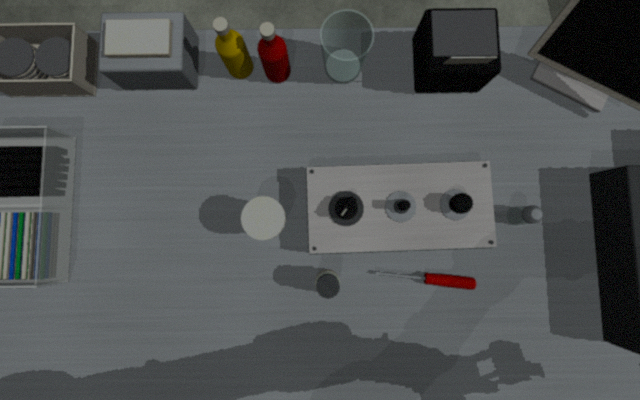

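View pics/scene0.png

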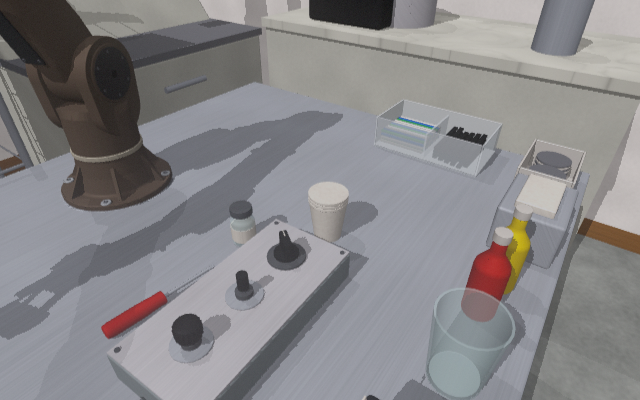

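The top view shows the box with the selector at (346,208), the slim vent at (402,206) and the thick choke at (460,203). In the scene view the choke is at (187,331). Next I'll enlarge crops of both.

```bash
cat > h.py <<'E'
import numpy as np
from cell import *
from scipy.spatial.transform import Rotation as R
def ray(n,uv,p=None):
    p=p or camera_params(n)
    d=np.linalg.solve(p["intrinsics"],[*uv,1]); return p["xyz"],R.from_rotvec(p["orientation"]).apply(d)
def onz(n,uv,z,p=None):
    o,d=ray(n,uv,p); return o+d*(z-o[2])/d[2]
def proj(n,X,p=None):
    p=p or camera_params(n)
    c=R.from_rotvec(p["orientation"]).inv().apply(np.atleast_2d(X)-p["xyz"]); q=c@p["intrinsics"].T; return q[:,:2]/q[:,2:]
E
python3 - <<'E'
import cv2,numpy as np
from h import *
a=cv2.imread("pics/top0.png")[170:240,420:520]; b=cv2.imread("pics/scene0.png")[300:370,140:240]
cv2.imwrite("pics/crop1.png",np.hstack([cv2.resize(i,None,fx=4,fy=4,interpolation=cv2.INTER_CUBIC) for i in(a,b)]))
for uv in[(310.5,171.5),(486.5,164.5),(491,242),(314,248)]: print("screw",onz("top",uv,.062))
for uv in[(460.5,203)]: print(onz("top",uv,.1))
print(onz("scene",(187,331),.09))
# tool axes
T=R.from_rotvec(observe()["ee_rot"]).as_matrix(); print(T.round(3))
E
```

```text
screw [0.6175677  0.04928913 0.062     ]
screw [ 0.62711222 -0.29119071  0.062     ]
screw [ 0.47832752 -0.29127509  0.062     ]
screw [0.47115484 0.04406846 0.062     ]
[ 0.55020471 -0.22290661  0.1       ]
[ 0.55693766 -0.22830673  0.09      ]
[[ 0.959  0.282 -0.001]
 [ 0.282 -0.959  0.001]
 [-0.    -0.001 -1.   ]]
```

View pics/crop1.png

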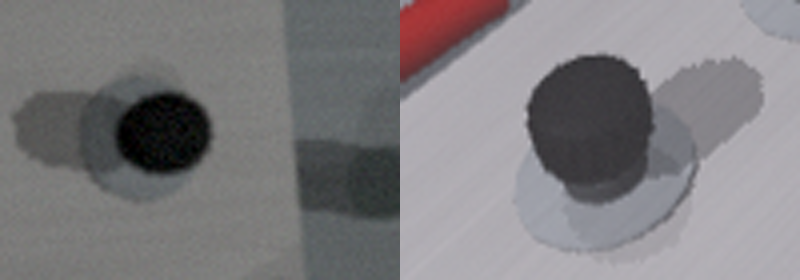

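```bash
python3 - <<'E'
from h import *
from scipy.optimize import least_squares
t=np.linspace(0,2*np.pi,72)
def box(c,n):
    P=np.vstack([np.c_[c[0]+.018*np.cos(t),c[1]+.018*np.sin(t),0*t+z] for z in(.078,.102)]+[[[c[0],c[1],.1065]]])
    q=proj(n,P); return np.r_[q.min(0),q.max(0)]
o=lambda x:x/4-.375
m={"top":np.r_[420+o(117),170+o(93),420+o(211),170+o(173)],"scene":np.r_[140+o(128),300+o(55),140+o(253),300+o(185)]}
for ns in(["top"],["scene"],["top","scene"]):
    s=least_squares(lambda c:np.concatenate([box(c,n)-m[n] for n in ns]),[.553,-.227]); print(ns,s.x.round(4),s.fun.round(1))
E
python3 -m jog '[90,0,0,-1,0, 90,0,0,-1,0, 90,0.37,-0.92,0,0, 90,0.37,-0.92,0,0, 90,0.37,-0.92,0,0, 90,0.37,-0.92,0,0, 90,0.37,-0.92,0,0, 90,0.37,-0.92,0,0, 90,0,0,0,0.83, 90,0,0,0,0.83, 90,0,0,0,0.83]'
```

```text
['top'] [ 0.5509 -0.2265] [-0.5 -0.3  0.5  0.3]
['scene'] [ 0.5554 -0.2261] [-0.1 -0.9  0.1  0.8]
['top', 'scene'] [ 0.5534 -0.226 ] [-0.8 -1.7  0.1 -1.1 -1.  -1.6 -0.8 -0. ]
clock: 1.02
position: [0.1985, -0.351, 0.331]
ee_rot: [-3.137, -0.03, 0.007]
force: [0.2, 0.3, -0.7]
width: 0.981
```

```bash
python3 -m jog '[66,0.89,-0.3,0.32,0, 66,0.89,-0.3,0.32,0, 66,0.89,-0.3,0.32,0, 66,0.89,-0.3,0.32,0, 66,0.89,-0.3,0.32,0, 66,0.89,-0.3,0.32,0, 66,0.89,-0.3,0.32,0, 66,0.89,-0.3,0.32,0, 66,0.89,-0.3,0.32,0, 66,0.89,-0.3,0.32,0, 66,0,0,0,0, 66,0,0,0,0]'
python3 - <<'E'
from h import *
import cv2
p=camera_params("wrist"); im=cv2.cvtColor(get_image("wrist"),cv2.COLOR_RGB2BGR)
s=observe();print(s["position"],s["width"]);print(R.from_rotvec(s["ee_rot"]).as_matrix().round(3),p)
for z in(.1065,.102): print(proj("wrist",[.553,-.226,z],p))
cv2.imwrite("pics/w1.png",im)
E
```

```text
clock: 2.02
position: [0.5655, -0.221, 0.1925]
ee_rot: [-3.138, -0.004, 0.01]
force: [0.1, -0.5, -0.2]
width: 0.723
[ 0.56543145 -0.22037156  0.19236166] 0.7162245168551754
[[ 1.     0.003 -0.006]
 [ 0.003 -1.     0.004]
 [-0.006 -0.004 -1.   ]] {'intrinsics': array([[277.65448704,   0.        , 320.08583125],
       [  0.        , 277.65448704, 193.7624889 ],
       [  0.        ,   0.        ,   1.        ]]), 'xyz': array([ 0.64913644, -0.22090234,  0.32424227]), 'orientation': array([ 2.0586564 , -2.052023  , -0.32553708])}
[[326.78854479 223.07694351]]
[[326.69000626 220.97071972]]
```

View pics/w1.png

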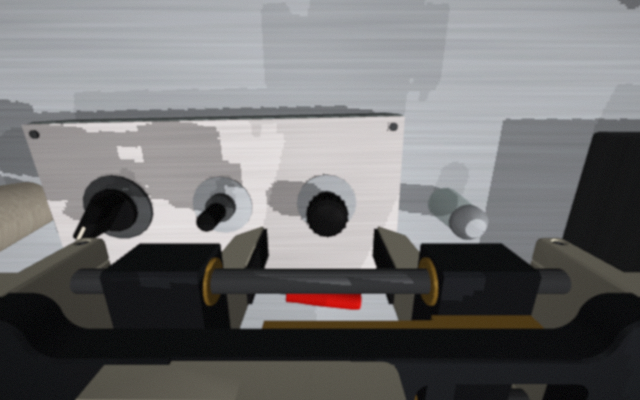

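The wrist view shows the choke knob (silhouette about u 306–348, v 193–237) between the open fingers. The vent is at (215,212) and the selector is far left. I'll fit the knob position from this view.

```bash
python3 - <<'E'
from h import *
import cv2
from scipy.optimize import least_squares
p=camera_params("wrist")
im=cv2.imread("pics/w1.png",0)
n,l,st,ce=cv2.connectedComponentsWithStats((im[185:245,290:365]<60).astype('uint8'))
print(st[1:])
b=st[1+np.argmax(st[1:,4])]; m=np.r_[290+b[0]-.5,185+b[1]-.5,290+b[0]+b[2]-.5,185+b[1]+b[3]-.5];print(m)
t=np.linspace(0,2*np.pi,72)
def box(c):
    P=np.vstack([np.c_[c[0]+.018*np.cos(t),c[1]+.018*np.sin(t),0*t+z] for z in(.078,.102)]+[[[c[0],c[1],.1065]]])
    q=proj("wrist",P,p); return np.r_[q.min(0),q.max(0)]
s=least_squares(lambda c:box(c)-m,[.553,-.227]); print(s.x,s.fun)
E
```

```text
[[  16    7   42   44 1413]]
[305.5 191.5 347.5 235.5]
[ 0.55563645 -0.22505835] [ 0.18419712 -1.4283425  -0.18477449  1.43059251]
```

```bash
python3 -m jog '[66,-0.26,0.14,0,0.17, 66,0,0,0,0, 66,0,0,0.5,0, 66,0,0,0.5,0, 66,0,0,0.5,0, 66,0,0,0,0]'
```

```text
clock: 2.57
position: [0.548, -0.2334, 0.1355]
ee_rot: [3.14, -0.043, -0.004]
force: [-1.6, 0.3, -0.9]
width: 0.712
```

```bash
python3 -m jog '[66,0.12,-0.13,0,0, 66,0,0,0,0]'; python3 -m jog '[66,0,0,0,0, 66,0,0,0,0]'
```

```text
clock: 2.73
position: [0.5515, -0.2303, 0.1372]
ee_rot: [3.138, -0.05, -0.004]
force: [0.7, 0.7, 0.2]
width: 0.72
clock: 2.9
position: [0.5522, -0.231, 0.14]
ee_rot: [3.137, -0.051, 0.001]
force: [0.4, -0.2, 0.5]
width: 0.719
```

```bash
python3 -m jog '[66,0.06,-0.14,0,-0.3, 66,0,0,0.3,0, 66,0,0,0.3,0, 66,0,0,0,0]'; python3 - <<'E'
from cell import *
import cv2
im=cv2.cvtColor(get_image("wrist"),cv2.COLOR_RGB2BGR)
for i in range(3): get_image("top"); s=observe(); print(s["clock"],s["position"],s["ee_rot"])
cv2.imwrite("pics/w2.png",cv2.resize(im[120:360,180:480],None,fx=2,fy=2))
E
```

```text
clock: 3.23
position: [0.557, -0.2253, 0.117]
ee_rot: [3.135, 0.004, 0.009]
force: [-1.0, 0.0, -1.0]
width: 0.721
3.3333 [ 0.55739856 -0.22564958  0.11832346] [3.13497421 0.00365891 0.0104945 ]
3.3833 [ 0.55767759 -0.22585895  0.11885923] [3.13464772 0.00328282 0.01166699]
3.4333 [ 0.55789445 -0.22597941  0.11919265] [3.13443611e+00 3.09828869e-03 1.26065142e-02]
```

View pics/w2.png

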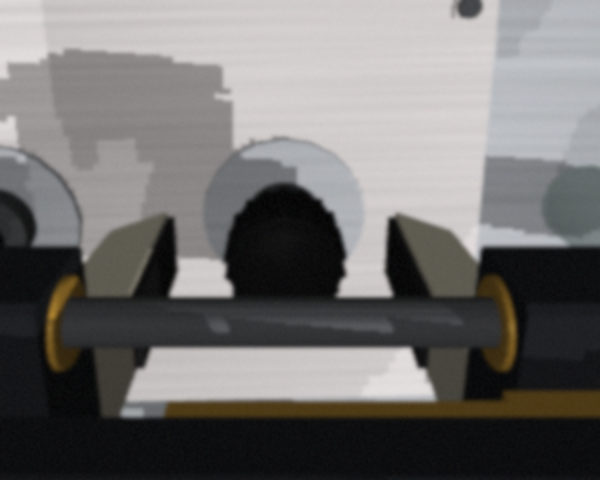

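The knob sits centred between the open fingers: knob at u≈285 in the crop, finger mid-line ≈281. I'll go down.

```bash
python3 -m jog '[66,-0.07,0,0.25,0, 66,0,0,0.25,0, 66,0,0,0,0, 66,0,0,0,0]'; python3 -m jog '[66,0,0,0,0]'
```

```text
clock: 3.77
position: [0.5552, -0.2265, 0.0975]
ee_rot: [3.134, 0.002, 0.014]
force: [0.1, 0.6, 0.6]
width: 0.719
clock: 3.85
position: [0.5548, -0.2265, 0.097]
ee_rot: [3.134, 0.002, 0.013]
force: [0.3, 0.9, 0.4]
width: 0.721
```

```bash
python3 -m jog '[30,0,0,0,0, 30,0,0,0,0, 30,0,0,0,0, 30,0,0,0,0, 30,0,0,0,0, 30,0,0,0,0]' 30;  python3 -m jog '[30,0,0,0,0, 30,0,0,0,0]'
```

```text
clock: 4.35
position: [0.5553, -0.2267, 0.0978]
ee_rot: [3.134, 0.002, 0.014]
force: [-0.1, -0.7, -2.0]
width: 0.385
clock: 4.52
position: [0.5553, -0.2267, 0.0977]
ee_rot: [3.134, 0.002, 0.014]
force: [0.3, 0.1, -1.8]
width: 0.386
```

The grip is on: the opening is about 36 mm. Now the pull.

```bash
python3 -m jog '[30,0,0,-0.15,0, 30,0,0,-0.15,0]';  python3 -m jog '[30,0,0,-0.15,0, 30,0,0,0,0]'
```

```text
clock: 4.68
position: [0.5553, -0.2267, 0.1092]
ee_rot: [3.134, 0.002, 0.014]
force: [1.7, -0.9, -0.7]
width: 0.386
clock: 4.85
position: [0.5554, -0.2267, 0.1177]
ee_rot: [3.134, 0.002, 0.015]
force: [-2.6, 0.6, 5.2]
width: 0.384
```

```bash
python3 -m jog '[30,0,0,-0.1,0, 30,0,0,0,0]'; python3 - <<'E'
from cell import *
import cv2
im=cv2.cvtColor(get_image("scene"),cv2.COLOR_RGB2BGR); s=observe(); print(s["position"],s["force"],s["width"])
cv2.imwrite("pics/s2.png",cv2.resize(im[230:400,100:320],None,fx=3,fy=3))
E
```

```text
clock: 5.02
position: [0.5545, -0.2266, 0.1198]
ee_rot: [3.135, 0.002, 0.012]
force: [-0.6, -0.3, 4.6]
width: 0.385
[ 0.5545285  -0.2266265   0.12005186] [-0.28744653 -0.08166446  3.68868111] 0.3876416639763225
```

View pics/s2.png

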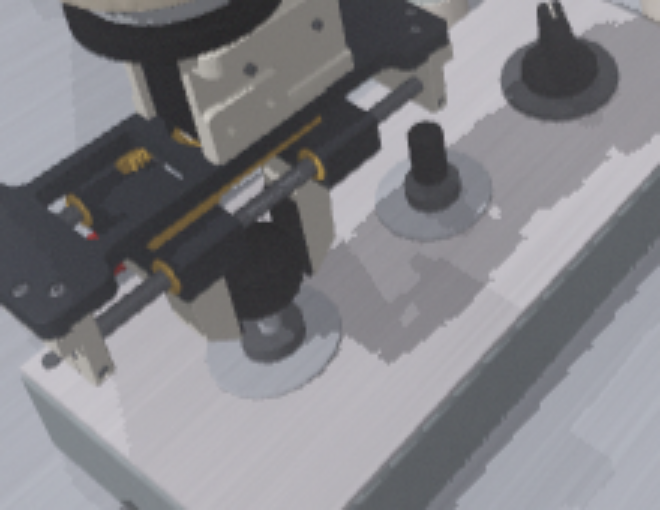

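The knob is up and the stem shows between knob and collar (crop ≈(270,325)). The force still reads upward, so I'll pull gently on until the stop shows.

```bash
python3 -m jog '[30,0,0,-0.08,0, 30,0,0,0,0]'; python3 -m jog '[30,0,0,-0.1,0]';python3 -m jog '[30,0,0,-0.1,0]'
```

```text
clock: 5.23
position: [0.5541, -0.2267, 0.1208]
ee_rot: [3.135, 0.001, 0.01]
force: [1.8, -1.2, 5.7]
width: 0.38
clock: 5.32
position: [0.5535, -0.2266, 0.1227]
ee_rot: [3.136, 0.002, 0.008]
force: [11.9, -5.3, -39.9]
width: 0.386
clock: 5.4
position: [0.5529, -0.2266, 0.124]
ee_rot: [3.137, 0.002, 0.005]
force: [13.2, -5.1, -39.1]
width: 0.388
```

The stop is reached: the force jumped to about −40 N at z≈0.122, so the choke is fully out. Now I'll push it back down.

```bash
python3 -m jog '[30,0,0,0.1,0, 30,0,0,0,0]'; python3 -m jog '[30,0,0,0.15,0, 30,0,0,0.15,0]';python3 -m jog '[30,0,0,0.12,0, 30,0,0,0,0]'
```

```text
clock: 5.57
position: [0.553, -0.2267, 0.1197]
ee_rot: [3.138, 0.001, 0.005]
force: [-0.9, -0.2, 2.1]
width: 0.383
clock: 5.73
position: [0.553, -0.2267, 0.1091]
ee_rot: [3.137, 0.001, 0.005]
force: [0.1, -1.0, -2.3]
width: 0.384
clock: 5.9
position: [0.553, -0.2266, 0.1037]
ee_rot: [3.137, 0.001, 0.006]
force: [2.0, -0.7, -1.7]
width: 0.382
```

```bash
python3 -m jog '[30,0,0,0.08,0, 30,0,0,0,0]'; python3 -m jog '[30,0,0,0.06,0]';python3 -m jog '[30,0,0,0.06,0]'
```

```text
clock: 6.07
position: [0.5534, -0.2267, 0.103]
ee_rot: [3.136, 0.002, 0.008]
force: [-0.4, -0.3, -6.8]
width: 0.388
clock: 6.15
position: [0.5537, -0.2267, 0.1022]
ee_rot: [3.135, 0.002, 0.009]
force: [-14.0, 3.6, 40.7]
width: 0.385
clock: 6.23
position: [0.5537, -0.2267, 0.1023]
ee_rot: [3.134, 0.002, 0.01]
force: [-13.5, 4.0, 39.2]
width: 0.382
```

The home stop is met: about +40 N at z≈0.102, a 20 mm stroke. I'll relax, open and retreat.

```bash
python3 -m jog '[30,0,0,0,0, 30,0,0,0,0, 66,0,0,0,0, 66,0,0,0,0, 66,0,0,0,0, 66,0,0,0,0]'; python3 -m jog '[66,0,0,-0.4,0, 66,0,0,-0.5,0, 66,0,0,-0.6,0, 66,0,0,-1,0, 66,0,0,-1,0, 66,-1,0,0,0, 66,-1,0,0,0, 66,-1,0,0,0, 66,-1,0,0,0, 66,0,0,0,0, 66,0,0,0,0]'
python3 - <<'E'
from h import *
import cv2
a=cv2.cvtColor(get_image("scene"),cv2.COLOR_RGB2BGR); b=cv2.imread("pics/scene0.png")
print(observe()["position"],observe()["width"])
f=lambda i:cv2.resize(i[200:370,140:320],None,fx=2.2,fy=2.2,interpolation=cv2.INTER_CUBIC)
cv2.imwrite("pics/s3.png",np.hstack([f(b),f(a)]))
E
```

```text
clock: 6.73
position: [0.5535, -0.2265, 0.1022]
ee_rot: [3.134, 0.002, 0.011]
force: [0.8, -0.1, -0.7]
width: 0.63
clock: 7.65
position: [0.389, -0.2248, 0.2465]
ee_rot: [3.134, 0.005, 0.014]
force: [0.6, -0.6, -0.7]
width: 0.721
[ 0.38871559 -0.22485069  0.24626105] 0.7183368962242754
```

View pics/s3.png

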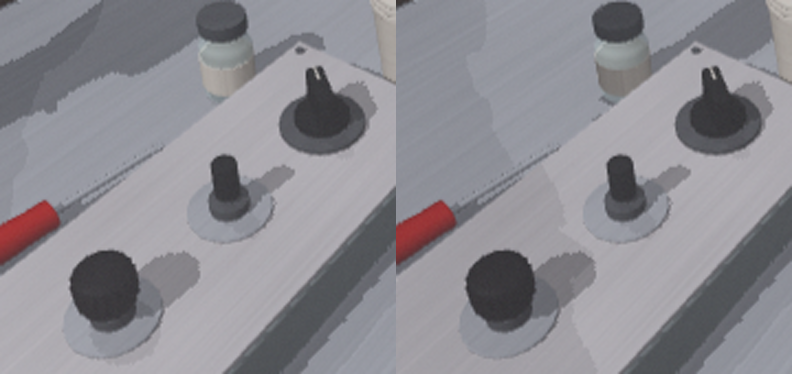

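The before and after views match. The choke is home (≈(104,287) in the left half, (500,287) in the right), and the vent and selector are unchanged. I'll hand it in.

```bash
python3 -c "
from cell import *
print(sign_off())"
```

```text
the job is handed in; nothing more can be done
None
```

The choke is not stuck. I pulled the knob up to its upper stop, pushed it back down to its home stop, let go and moved the arm clear, then handed the job in. The clock read about 7.7 s, against the 29 s limit.

- **Out position:** the pull force jumped to about 40 N at a TCP height of about 0.122 m, which marks the upper stop. I did not let go at the top to see whether the knob stays out by itself.
- **Home position:** the push met about 40 N again at 0.102 m, a stroke of about 20 mm between the stops.
- **Final picture:** the choke, the slim vent knob, the selector and the loose things in the crop look the same as at the start. The arm is clear, and the force reads about zero.
- **Disagreement:** TCP height at home was 0.098 m when I gripped and 0.102 m when I let go. Together with the roughly 40 N readings, that suggests the grip slid about 4 mm up the knob at the upper stop.
- **Force limit:** 40 N is also the limit for the arm or gripper body pressing on something. The home push read up to 40.7 N, but only the finger pads should have been touching the knob, so I don't expect it to count.

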